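# Set out the bench for labelling smears

## Task

Set out the bench for labelling smears: stand the dial timer in the middle of the wooden slide box's lid, and lay the marker pen on the middle of the notebook, parallel to the notebook's long side. Stand the tall white screw-cap bottle (the near one, not those at the back of the table) exactly midway between the centres of the slide box and the notebook, and the small dropper bottle straight behind it (on the side away from the robot, square to the line from the slide box to the notebook) with a gap of about 4 cm between the two bottles. Leave the roll of tape that lies among them where it is.

Things in the scene. Friction and masses are not known exactly. Their poses are not given: they have to be found in the camera images.
- bottle: Loose frosted white bottle with a white ribbed screw cap, upright, within 0.75 m of the robot (similar ones far back on the table are not meant): 39 mm diameter up to 71 mm, cap 34 mm diameter up to 89 mm high. Origin: centre of its underside; z up along its axis.
- dropper: Loose small dropper bottle with blue contents and a white nozzle, upright: body 27 mm diameter up to 43 mm, nozzle 16 mm diameter or less up to 60 mm high. Origin: centre of its underside; z up along its axis.
- timer: Loose round dial timer: white body 60 mm diameter up to 26 mm high, with a red stepped knob on top (40 mm diameter up to 36 mm, 26 mm diameter up to 44 mm; it does not turn here). Origin: centre of its underside; z up.
- pen: Loose felt marker pen lying flat, white with a dark blue cap: 131 mm long along its own y axis, 11 mm wide (x) and 11 mm high. Origin: centre of its underside; z up.
- box_slides: Closed wooden slide box, fixed to the table at a new place each time; 70 mm along its x axis, 100 mm along its y axis; the flat top of its lid is 32 mm above the table. Origin: centre of its underside; its x axis points to its back, away from the robot (within 0.25 rad of straight ahead). It may be left or right of the notebook.
- notepad: Dark green notebook lying flat, fixed to the table at a new place each time: 92 mm along its x axis, 138 mm (the long side) along its y axis, top 12 mm above the table. Origin: centre of its underside. It always has the same heading as the slide box and lies in line with it along their y axes, centres 300 mm apart.
- tape: Loose tan roll of paper tape lying flat, 66 mm diameter, 19 mm high, the one nearest the robot, behind the box and notebook; not to be disturbed. Origin: centre of its underside.
Mind the look-alikes: they are no part of the job. Of the things that look like the notepad, the larger one is meant.

How it is judged (in metres and radians):
At the end, for the whole second after the job is handed in: Timer upright on the lid, centred within 13 mm; pen on the notebook, centred within 15 mm, along its long side within 0.2 rad; tall bottle upright within 13 mm of midway; dropper upright behind it, centres 56 to 90 mm apart, at most 20 mm left or right of midway; all released, at rest (horizontal distance between timer and box_slides below 0.013 m and z of timer in the frame of box_slides between 0.027 and 0.038 m and angle between each of timer, bottle, dropper's own z axis and vertical below 0.1 rad and horizontal distance between pen and notepad below 0.015 m and z of pen in the frame of notepad between 0.008 and 0.018 m and angle between the y axis of pen and the y axis of notepad, either way round below 0.2 rad and horizontal distance between bottle and box_slides below 0.163 m and horizontal distance between bottle and notepad below 0.163 m and x of bottle in the frame of box_slides between -0.013 and 0.013 m and height (world z) of each of bottle, dropper below 0.01 m and horizontal distance between dropper and bottle between 0.056 and 0.09 m and x of dropper in the frame of box_slides above 0.045 m and horizontal distance between dropper and box_slides below 0.187 m and horizontal distance between dropper and notepad below 0.187 m and linear speed of each of bottle, dropper, timer, pen below 0.02 m/s); the robot touches nothing.
It fails at once if the roll of tape is moved more than 20 mm (distance of tape from where it was at the start of the episode above 0.02 m).
It also fails if it takes over 109 s, if anything falls off the work surface, if the arm or the gripper's body presses on something with over 40 N, if the wrist force passes 120 N, or if a joint passes its speed limit or range.

## Robot

A 6-joint arm with a two-finger parallel gripper is mounted at the origin on a cart in front of the work surface, level with it; the furniture and walls round the work are solid. World frame = base frame: x ahead of the robot, y to its left, z up, the work surface at z = 0. Lengths are in mm, angles in degrees, forces in N, time in s.
With the tool pointing down it reaches from about 350 to 850 mm from the base axis. Payload 8.1 kg.
Tool frame: the origin (TCP) lies midway between the tips of the shut fingers; the grasp point (between the pads) lies 19 mm behind it; z points along the fingers, y is the line along which they close (so a half turn about z gives the same grasp; the last joint's range is limited). The gripper opens to 85 mm and grips with 20 to 120 N. Pads are 22 mm wide; open, the fingers measure 114 mm over their backs; the gripper's body (76 mm by 85 mm) begins 54 mm behind the grasp point. The pads swing forward as they close: fully open they stand 13 mm farther back than shut.
Start: joints at [-77.544, 7.471, 85.268, -0, 87.261, -4.893], TCP at [178.937, -572.701, 231.292] pointing down, gripper open.
Joint ranges: [-169.43, 169.43], [-51.17, 129.36], [1.28, 143.12], [-76.62, 256.62], [0, 156.53], [-152.29, 152.29]. Speed limits (degrees/s): [136.94, 136.94, 159.86, 180, 180, 180].

## Interface

Orientations are given as [roll, pitch, yaw] about the fixed x, y, z axes, in that order (R = Rz(yaw) Ry(pitch) Rx(roll)).
In Python, from bench import sense, snapshot, camera_params, hand_in, masks_of, pinpoint gives the robot as it stands.
- The arm moves only by the tool step_arm, never from a script. Its argument "targets" is a list of rows, each an object with "angular": the turn, a rotation vector about the tool's x, y, z scaled (see below), a list of three; "dp": the shift along the tool's x, y, z scaled (see below), a list of three; "fingers": the closure, from 0 (fully open) to 1 (shut). A call has exactly 8 rows; each row is the pose to reach, as a shift and turn from the pose commanded when the call began, along the tool's axes at that moment, turning the shorter way round; what a row does not reach only later rows make up. The controller multiplies each number of a shift by 0.2 m and each number of a turn by 180 degrees. A row lasts 1/8 s, in which the tool goes at most 62.5 mm and 10.7 degrees, less where a joint would pass 70% of its speed; a pose out of reach is approached as far as the arm can. A call with a number of a shift or a turn outside -1 to 1 is refused whole. A call with a gripper value outside its range is refused whole. The fingers move at their own pace and stop on an object; "newtons" is the grip in N (left out, the last holds). Time passes only in rows, so rows that repeat a pose let the fingers close, or fill a call up. It gives the time, the measured TCP pose, the force, the opening and the grip force at its end, in the units of the state.
- sense(): the state, without advancing time (a new reading comes with each control period).
- snapshot(name): name is "scene" or "top" or "wrist"; returns the picture (384x512x3 uint8, blue, green, red); there is no depth.
- camera_params(name): a dict with "vfov" (degrees; the focal length in pixels is half the picture's height over the tangent of half this angle, whatever the lens; pixels are square), "cx", "cy" (the principal point, pixels), "R" (3x3) and "t" (3): a world point X has camera coordinates R X + t. Camera axes: x right, y down, z forward; pixel columns grow to the right and rows downward; lengths in mm; the calibration is good to about 2 mm. A picture is of the moment at which its call begins: read the wrist's pose just before it. camera_params takes no time and is no camera call; for the wrist camera it gives the pose at the moment of the call.
- hand_in(): hands the job in; it is judged then, once.
Trained networks look in the newest picture that a camera, given by its name, has taken for a name from the list of things; names that differ only in an ending like _2 or _b are one class to them, and where a whole thing is asked for, a point or a joint stands for the part that bears it (a point fixed in the world has none). Each returns a list of dicts, best first, with "conf" (0 to 1); they miss things now and then, are a little off and sometimes report something else, mostly with a low value. They report only what shows in the picture. A call takes as long as a camera call. They do not tell look-alikes from the thing itself.
- masks_of(camera, label): "pixels" (384x512 bool, what is visible of it) and "at" ([column, row] in pixels, amid what is visible of it).
- pinpoint(camera, label): "at" ([column, row] in pixels: a listed point, or the origin of a listed thing).
The state is a dict: "time": time; "joint_pos": joint angles; "qd": joint speeds; "joint_efforts": joint torques, N m; "tool_pos": TCP position; "tcp_rot": TCP orientation; "ft_force": force on the tool from outside, world axes, zero at the start; "wrist_torque": the same for the moment, N m; "finger_gap": finger opening in mm; "grip_force": force on a finger pad.
Only numpy, scipy, OpenCV 4.12 (cv2) and the standard library are available. Lean on these libraries where they do the work, as an engineer would, in place of code of your own. Each camera call takes 0.05 s, during which the arm holds its last target. There are 200 camera calls.

## Working session

There is one attempt and no reset: what is moved stays moved. The work goes in short steps, Python scripts to look and compute and a tool call to move; the robot and the scene stay as the last step left them, time stands still between calls to the robot, and variables do not carry over. Pictures are saved under pics/ and viewed, at most 14 in all, crops included, and the job is handed in when it is done.

Besides the shell and the picture viewer there is one more tool, called after ">>>" in YAML: its name, and indented under it one key for each argument. step_arm: Moves the arm, as the interface text tells. Its arguments: {"type":"object","properties":{"targets":{"type":"array","items":{"type":"object","properties":{"angular":{"type":"array","items":{"type":"number","minimum":-1,"maximum":1}},"dp":{"type":"array","items":{"type":"number","minimum":-1,"maximum":1}},"fingers":{"type":"number"}}}},"newtons":{"type":"number"}},"required":["targets"]}

```bash
mkdir -p pics; ls
python3 - <<'E'
from bench import *
import cv2, numpy as np
print(sense())
for n in ["scene","top"]:
    p=camera_params(n); print(n,p)
    im=snapshot(n); cv2.imwrite(f"pics/{n}0.png",cv2.resize(im,(800,600)))
    for l in ["bottle","dropper","timer","pen","box_slides","notepad","tape"]:
        print(l,[(np.round(d["at"]).tolist(),round(d["conf"],2)) for d in pinpoint(n,l)])
E
```

```text
pics
{'time': 0.0, 'joint_pos': array([-7.75432246e+01,  7.51570900e+00,  8.53306252e+01, -1.07265371e-04,
        8.72631565e+01, -4.89337019e+00]), 'qd': array([-0.00816694,  0.07385119,  0.00575821, -0.02769177,  0.13358964,
       -0.03585618]), 'joint_efforts': array([ 1.13638635e-03, -5.69399250e+01, -5.00548482e+01, -1.18081466e-04,
        1.47816871e-02,  4.76972582e-05]), 'tool_pos': array([ 178.82025034, -572.1353607 ,  230.22529219]), 'tcp_rot': array([-1.79890899e+02, -9.23298762e-03,  1.73501421e+01]), 'ft_force': array([-0.53664809,  0.05503133, -0.14187672]), 'wrist_torque': array([ 0.03820469, -0.01769423, -0.04795034]), 'grip_force': 0.0, 'finger_gap': 85.59708176777936}
scene {'vfov': 49.525488853360145, 'cx': 259.06219223162583, 'cy': 186.93973336592438, 'R': array([[-0.88266526, -0.46972518,  0.0161337 ],
       [-0.28203816,  0.50189674, -0.8176516 ],
       [ 0.37597409, -0.72626298, -0.57548724]]), 't': array([ 439.67950506,  165.00511276, 1022.01866249])}
bottle [([191.0, 194.0], 0.86), ([228.0, 164.0], 0.45)]
dropper [([158.0, 245.0], 0.51)]
timer [([219.0, 284.0], 0.7)]
pen [([298.0, 147.0], 0.58)]
box_slides [([288.0, 171.0], 0.82)]
notepad [([227.0, 227.0], 0.97), ([331.0, 189.0], 0.88)]
tape [([226.0, 168.0], 0.82)]
top {'vfov': 44.35044652810101, 'cx': 260.2988031087237, 'cy': 187.94528760664835, 'R': array([[-0.01009614, -0.99987367, -0.01227638],
       [-0.99876288,  0.0106812 , -0.04856557],
       [ 0.04869057,  0.01177087, -0.99874455]]), 't': array([  29.94137005,  512.14911854, 1421.89321835])}
bottle [([243.0, 131.0], 0.59)]
dropper [([240.0, 132.0], 0.62), ([169.0, 156.0], 0.4)]
timer [([155.0, 220.0], 0.73)]
pen [([367.0, 186.0], 0.55)]
box_slides [([314.0, 197.0], 0.61)]
notepad [([312.0, 248.0], 0.98), ([215.0, 191.0], 0.9)]
tape [([298.0, 141.0], 0.75)]
```

View pics/scene0.png

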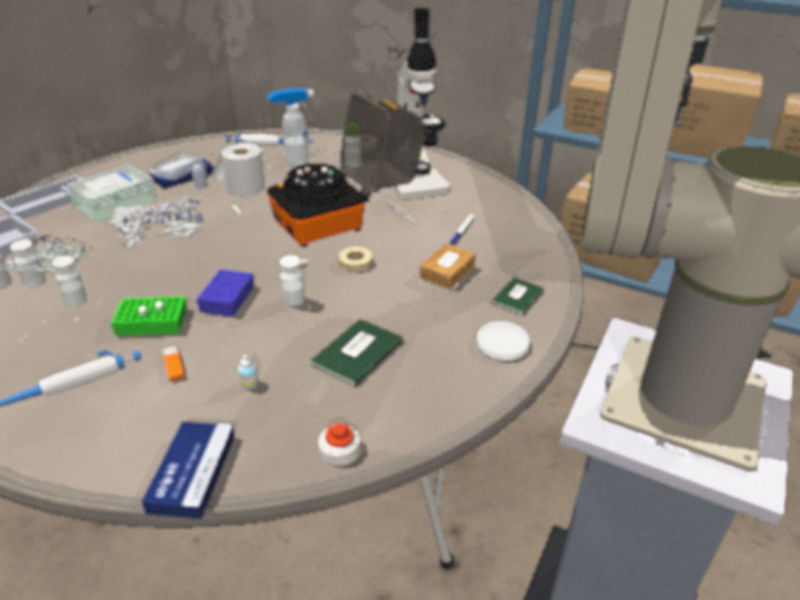

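View pics/top0.png

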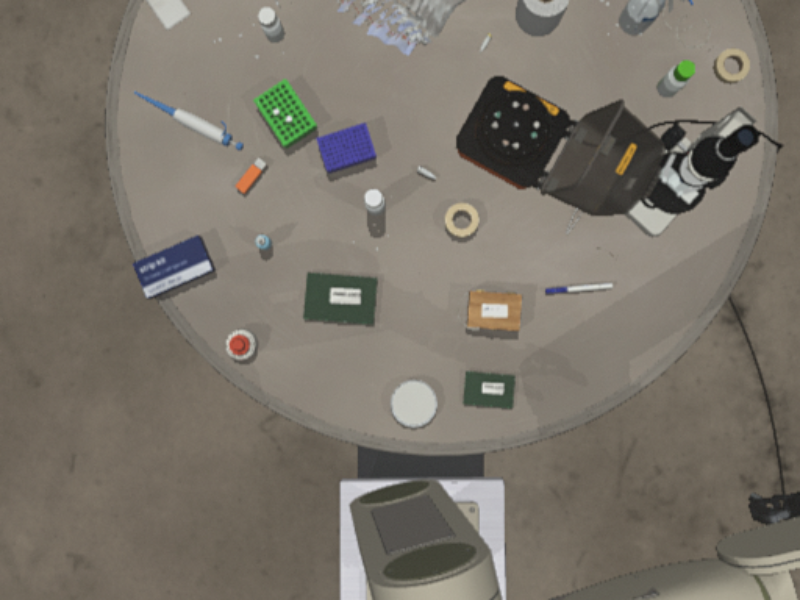

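The scene shows these candidates (pixels in the 800x600 top picture):
- **Bottle:** near one (374,200); the back ones at (269,20) and (682,72) are rejected.
- **Notebook:** larger one (340,300); the smaller at (489,390) is rejected.
- **Tape:** near roll (462,220); the far one at (732,65) is rejected.
- **Single candidates:** timer (240,345), with the white dish at (414,403) not meant; dropper (263,242); pen (579,289), with the pipette at (190,120) not meant; box (494,312).

Next I fit silhouettes in both cameras.

```bash
cat > h.py <<'E'
import numpy as np, cv2
from scipy.optimize import minimize
from bench import *
def cyl(r,z0,z1):
    a=np.linspace(0,2*np.pi,32,endpoint=False); c=np.c_[r*np.cos(a),r*np.sin(a)]
    return np.vstack([np.c_[c,np.full(32,z)] for z in (z0,z1)])
def box(x,y,z): return np.array([[sx*x/2,sy*y/2,zz] for sx in(-1,1) for sy in(-1,1) for zz in(0,z)],float)
M=dict(bottle=[cyl(19.5,0,71),cyl(17,71,89)],dropper=[cyl(13.5,0,43),cyl(8,43,50),cyl(4,50,60)],
 timer=[cyl(30,0,26),cyl(20,26,36),cyl(13,36,44)],pen=[box(11,131,11)],box_slides=[box(70,100,32)],
 notepad=[box(92,138,12)],tape=[cyl(33,0,19)])
def proj(P,X):
    f=192/np.tan(np.radians(P["vfov"]/2)); c=np.atleast_2d(X)@P["R"].T+P["t"]
    return c[:,:2]/c[:,2:]*f+[P["cx"],P["cy"]]
def back(P,uv,z):
    f=192/np.tan(np.radians(P["vfov"]/2)); d=P["R"].T@np.array([(uv[0]-P["cx"])/f,(uv[1]-P["cy"])/f,1])
    o=-P["R"].T@P["t"]; return o+d*(z-o[2])/d[2]
def sil(P,l,p,z0=0,S=3):
    c,s=np.cos(p[2]),np.sin(p[2]); R=np.array([[c,-s,0],[s,c,0],[0,0,1]]); m=np.zeros((384*S,512*S),np.uint8)
    for h in M[l]:
        q=((proj(P,h@R.T+[p[0],p[1],z0])+.5)*S-.5)
        cv2.fillConvexPoly(m,cv2.convexHull(np.round(q*16).astype(np.int32)),1,shift=4)
    return cv2.resize(m.astype(np.float32),(512,384),interpolation=cv2.INTER_AREA)
def fit(l,views,p0,z0=0):
    """views: list of (params, mask)"""
    yaw=len(M[l])==1 and l!="tape"
    def cost(v):
        p=[v[0],v[1],v[2]/50 if yaw else 0]; e=0
        for P,m in views:
            s=sil(P,l,p,z0); e+=1-np.minimum(s,m).sum()/np.maximum(s,m).sum()
        return e/len(views)
    v0=np.array([p0[0],p0[1],p0[2]*50]); sx=np.vstack([v0,v0+[12,0,0],v0+[0,12,0],v0+[0,0,8]])
    r=minimize(cost,v0,method="Nelder-Mead",options=dict(initial_simplex=sx,xatol=.05,fatol=1e-4))
    return np.array([r.x[0],r.x[1],r.x[2]/50]),1-r.fun
def mask_near(cam,l,P,xy,tol=25,z=None):
    z=M[l][-1][:,2].max()/2 if z is None else z
    u=proj(P,[xy[0],xy[1],z])[0]
    for d in masks_of(cam,l):
        if np.hypot(*(np.array(d["at"])-u))<tol: return d["pixels"].astype(np.float32)
E
python3 - <<'E'
from h import *
T=camera_params("top");S=camera_params("scene")
im=snapshot("top");snapshot("scene")
seed=dict(bottle=(374,203,0),dropper=(263,242,0),timer=(240,345,0),pen=(579,289,1.5),box_slides=(494,312,0),notepad=(340,300,0),tape=(462,220,0))
for l,(u,v,a) in seed.items():
    z=max(h[:,2].max() for h in M[l])/2
    x=back(T,(u*.64,v*.64),z); vs=[];o=[]
    for n,P in(("top",T),("scene",S)):
        m=mask_near(n,l,P,x,z=z)
        if m is not None:
            vs.append((P,m)); r=fit(l,[(P,m)],[x[0],x[1],0 if l!="pen" else 0.05]); o.append((n,r[0].round(3).tolist(),round(r[1],2)))
    r=fit(l,vs,[x[0],x[1],0 if l!="pen" else 0.05]) if vs else None
    print(l,x.round(),"both",r,o)
c=im[100:270,130:410]; cv2.imwrite("pics/crop.png",cv2.resize(c,None,fx=2.8,fy=2.8,interpolation=cv2.INTER_CUBIC))
E
```

```text
bottle [686.  85.  44.] both (array([6.89260003e+02, 8.43705306e+01, 2.64313555e-02]), np.float64(0.8909168243408203)) [('top', [690.4, 84.544, 0.051], np.float64(0.86)), ('scene', [688.487, 85.058, 0.046], np.float64(0.92))]
dropper [615. 302.  30.] both (array([ 6.16683781e+02,  3.03591176e+02, -1.80286403e-02]), np.float64(0.8002249598503113)) [('top', [618.118, 304.894, -0.097], np.float64(0.79)), ('scene', [615.217, 303.904, 0.056], np.float64(0.82))]
timer [416. 348.  22.] both (array([4.18370504e+02, 3.47161331e+02, 1.31189112e-02]), np.float64(0.8874412775039673)) [('top', [419.886, 345.726, 0.064], np.float64(0.93)), ('scene', [416.391, 349.94, -0.002], np.float64(0.9))]
pen [ 518. -312.    6.] both (array([ 5.21451967e+02, -3.07186790e+02,  7.31425461e-02]), np.float64(0.7231869101524353)) [('top', [521.66, -307.239, 0.077], np.float64(0.82)), ('scene', [520.599, -320.545, 0.071], np.float64(0.67))]
box_slides [ 475. -144.   16.] both (array([ 4.78495198e+02, -1.43045307e+02, -7.51922969e-02]), np.float64(0.9319818317890167)) [('top', [480.301, -143.232, -0.092], np.float64(0.95)), ('scene', [477.417, -143.463, -0.079], np.float64(0.94))]
notepad [502. 156.   6.] both (array([ 5.06217855e+02,  1.55011896e+02, -8.49668316e-02]), np.float64(0.9262241423130035)) [('top', [507.57, 153.993, -0.1], np.float64(0.95)), ('scene', [505.984, 156.917, -0.075], np.float64(0.92))]
tape [656. -85.  10.] both (array([ 6.57095919e+02, -8.47692373e+01, -2.05879285e-02]), np.float64(0.8123972713947296)) [('top', [659.317, -84.702, 0.008], np.float64(0.74)), ('scene', [655.616, -85.361, 0.05], np.float64(0.94))]
```

View pics/crop.png

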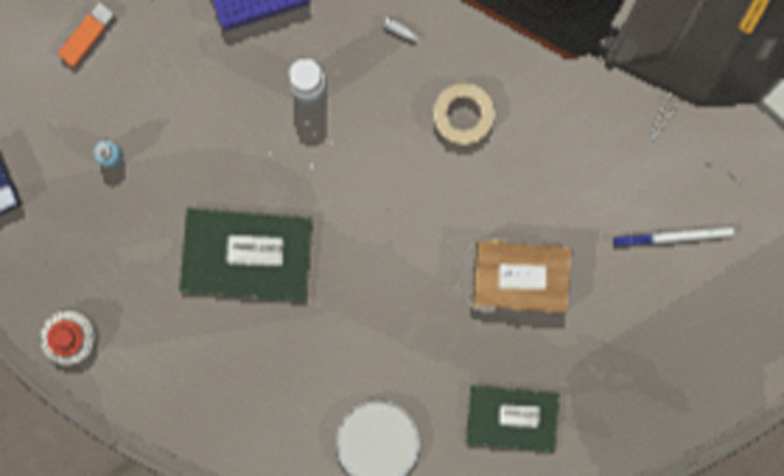

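The crop confirms the choices: larger green notebook at (245,255), wooden box (522,278), pen (673,238), timer (67,340), dropper (107,153), near bottle (308,90) and near tape (463,115). The fitted box-to-notebook distance is 299.4 mm, against the 300 mm given. I start with the pen.

```bash
cat > plan.py <<'E'
import sys,json,numpy as np
from bench import sense
from scipy.spatial.transform import Rotation as Ro
# waypoints: x,y,z,yaw ... each one call, from the measured pose
s=sense(); p=s["tool_pos"]; R=Ro.from_euler("xyz",s["tcp_rot"],degrees=True)
print("t",s["time"],p.round(1),s["tcp_rot"].round(2),"gap",round(s["finger_gap"],1))
for w in sys.argv[1:]:
    *x,yaw=map(float,w.split(",")); T=Ro.from_euler("xyz",[180,0,yaw],degrees=True)
    print(w,"dp",(R.inv().apply(np.array(x)-p)/200).round(4).tolist(),"ang",((R.inv()*T).as_rotvec()/np.pi).round(4).tolist())
    p,R=np.array(x),T
E
python3 plan.py 350,-440,170,94.2 521.5,-307,60,94.2 521.5,-307,3,94.2
```

```text
t 1.6 [ 178.9 -572.7  231.3] [-180.     -0.     17.35] gap 85.5
350,-440,170,94.2 dp [1.0143, -0.3782, 0.3065] ang [-0.0, -0.0, -0.427]
521.5,-307,60,94.2 dp [0.6004, 0.9039, 0.55] ang [0.0, 0.0, 0.0]
521.5,-307,3,94.2 dp [0.0, -0.0, 0.285] ang [0.0, 0.0, 0.0]
```

>>> step_arm:
  targets:
    - {"dp":[0.25,-0.09,0.08],"angular":[0,0,-0.06],"fingers":0}
    - {"dp":[0.5,-0.19,0.15],"angular":[0,0,-0.12],"fingers":0}
    - {"dp":[0.75,-0.28,0.23],"angular":[0,0,-0.18],"fingers":0}
    - {"dp":[1.0,-0.38,0.31],"angular":[0,0,-0.24],"fingers":0}
    - {"dp":[1.0,-0.38,0.31],"angular":[0,0,-0.3],"fingers":0}
    - {"dp":[1.0,-0.38,0.31],"angular":[0,0,-0.36],"fingers":0}
    - {"dp":[1.0,-0.38,0.31],"angular":[0,0,-0.415],"fingers":0}
    - {"dp":[1.0,-0.38,0.31],"angular":[0,0,-0.427],"fingers":0}
  newtons: 30

```text
time: 2.6
tool_pos: [347.3, -440.4, 169.3]
tcp_rot: [180.0, 0.0, 94.4]
ft_force: [0.4, -0.1, 0.5]
finger_gap: 85.0
grip_force: 0.0
```

```bash
python3 plan.py 521.5,-307,60,94.2 521.5,-307,3,94.2
```

```text
t 2.6 [ 347.3 -440.4  169.3] [180.     0.    94.42] gap 85.0
521.5,-307,60,94.2 dp [0.5982, 0.9199, 0.5467] ang [0.0, 0.0, 0.0012]
521.5,-307,3,94.2 dp [0.0, -0.0, 0.285] ang [0.0, 0.0, 0.0]
```

>>> step_arm:
  targets:
    - {"dp":[0.12,0.18,0.1],"fingers":0}
    - {"dp":[0.25,0.38,0.2],"fingers":0}
    - {"dp":[0.37,0.56,0.3],"fingers":0}
    - {"dp":[0.48,0.74,0.42],"fingers":0}
    - {"dp":[0.57,0.88,0.5],"fingers":0}
    - {"dp":[0.598,0.92,0.547],"fingers":0}
    - {"dp":[0.598,0.92,0.547],"fingers":0}
    - {"dp":[0.598,0.92,0.547],"fingers":0}

```text
validation failed for argument at $.ta...
```

```bash
python3 plan.py 521.5,-307,3,94.2
python3 - <<'E'
from h import *
P=camera_params("wrist"); im=snapshot("wrist"); cv2.imwrite("pics/w1.png",im)
for d in masks_of("wrist","pen"):
    m=d["pixels"].astype(np.float32); print(d["conf"],d["at"],m.sum(),fit("pen",[(P,m)],[521.5,-307,.073]))
E
```

```text
t 2.6 [ 347.3 -440.4  169.3] [180.     0.    94.42] gap 85.0
521.5,-307,3,94.2 dp [0.5982, 0.9199, 0.8317] ang [0.0, 0.0, 0.0012]
0.72 [439.4, 60.8] 1641.0 (array([ 5.17948259e+02, -3.11288970e+02,  5.85846126e-02]), np.float64(0.7037426233291626))
```

>>> step_arm:
  targets:
    - {"dp":[0.12,0.18,0.1],"angular":[0,0,0],"fingers":0}
    - {"dp":[0.25,0.38,0.2],"angular":[0,0,0],"fingers":0}
    - {"dp":[0.37,0.56,0.3],"angular":[0,0,0],"fingers":0}
    - {"dp":[0.48,0.74,0.4],"angular":[0,0,0],"fingers":0}
    - {"dp":[0.57,0.88,0.45],"angular":[0,0,0],"fingers":0}
    - {"dp":[0.598,0.92,0.447],"angular":[0,0,0],"fingers":0}
    - {"dp":[0.598,0.92,0.447],"angular":[0,0,0],"fingers":0}
    - {"dp":[0.598,0.92,0.447],"angular":[0,0,0],"fingers":0}

```text
time: 3.7
tool_pos: [521.5, -308.8, 80.6]
tcp_rot: [180.0, 0.1, 94.1]
ft_force: [-0.6, -0.7, -0.2]
finger_gap: 85.6
grip_force: 0.0
```

```bash
python3 plan.py 521.5,-307,3,94.2
python3 - <<'E'
from h import *
P=camera_params("wrist"); im=snapshot("wrist"); cv2.imwrite("pics/w1.png",im)
for d in masks_of("wrist","pen"):
    m=d["pixels"].astype(np.float32); print(d["conf"],d["at"],m.sum(),fit("pen",[(P,m)],[521.5,-307,.073]))
E
```

```text
t 3.7 [ 521.5 -308.8   80.6] [1.7997e+02 5.0000e-02 9.4140e+01] gap 85.6
521.5,-307,3,94.2 dp [0.0095, 0.0005, 0.388] ang [0.0002, 0.0003, -0.0003]
0.97 [253.6, 192.8] 2098.0 (array([ 5.20514439e+02, -3.11517695e+02,  7.29347918e-02]), np.float64(0.9130624532699585))
```

View pics/w1.png

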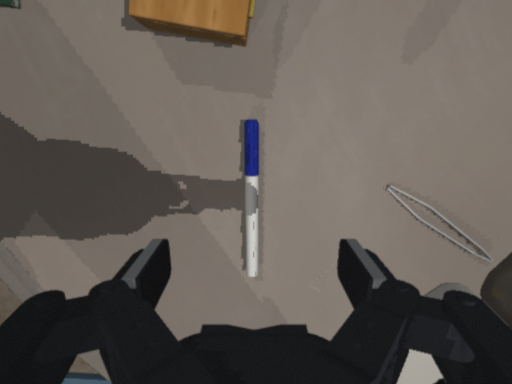

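The pen lies between the open fingers at pixel (252,197). The close fit puts its centre at (520.5, -311.5). Descend and grip.

>>> step_arm:
  targets:
    - {"dp":[-0.007,-0.004,0.15],"angular":[0,0,0],"fingers":0}
    - {"dp":[-0.013,-0.004,0.27],"angular":[0,0,0],"fingers":0}
    - {"dp":[-0.013,-0.004,0.35],"angular":[0,0,0],"fingers":0.3}
    - {"dp":[-0.013,-0.004,0.388],"angular":[0,0,0],"fingers":0.5}
    - {"dp":[-0.013,-0.004,0.388],"angular":[0,0,0],"fingers":0.7}
    - {"dp":[-0.013,-0.004,0.388],"angular":[0,0,0],"fingers":1}
    - {"dp":[-0.013,-0.004,0.388],"angular":[0,0,0],"fingers":1}
    - {"dp":[-0.013,-0.004,0.388],"angular":[0,0,0],"fingers":1}

```text
time: 4.8
tool_pos: [522.1, -310.9, 3.5]
tcp_rot: [179.9, 0.1, 94.2]
ft_force: [-0.3, 1.0, 4.9]
finger_gap: 10.1
grip_force: 32.1
```

```bash
python3 plan.py 521.5,-311,90,94.2 506,-140,100,90 506.5,155.5,60,84.7
```

```text
t 4.8 [ 522.1 -310.9    3.5] [1.7991e+02 7.0000e-02 9.4220e+01] gap 10.1
521.5,-311,90,94.2 dp [-0.0007, -0.0025, -0.4325] ang [0.0005, 0.0004, 0.0001]
506,-140,100,90 dp [0.8584, -0.0147, -0.05] ang [0.0, -0.0, 0.0233]
506.5,155.5,60,84.7 dp [1.4775, 0.0025, 0.2] ang [0.0, -0.0, 0.0294]
```

>>> step_arm:
  targets:
    - {"dp":[0,0,-0.2],"angular":[0,0,0],"fingers":1}
    - {"dp":[0.08,0,-0.43],"angular":[0,0,0],"fingers":1}
    - {"dp":[0.35,0,-0.45],"angular":[0,0,0.01],"fingers":1}
    - {"dp":[0.6,0,-0.45],"angular":[0,0,0.02],"fingers":1}
    - {"dp":[0.8,0,-0.45],"angular":[0,0,0.04],"fingers":1}
    - {"dp":[0.95,0,-0.45],"angular":[0,0,0.053],"fingers":1}
    - {"dp":[1.0,0,-0.45],"angular":[0,0,0.053],"fingers":1}
    - {"dp":[1.0,0,-0.45],"angular":[0,0,0.053],"fingers":1}

```text
time: 5.8
tool_pos: [506.7, -110.8, 92.4]
tcp_rot: [180.0, 0.0, 84.8]
ft_force: [-0.1, -0.5, -0.3]
finger_gap: 9.9
grip_force: 31.4
```

```bash
python3 plan.py 506.5,60,60,84.7 506.5,155.5,40,84.7
```

```text
t 5.8 [ 506.7 -110.8   92.4] [1.7999e+02 2.0000e-02 8.4770e+01] gap 9.9
506.5,60,60,84.7 dp [0.8505, -0.0789, 0.1617] ang [0.0001, 0.0001, 0.0004]
506.5,155.5,40,84.7 dp [0.4755, -0.0441, 0.1] ang [0.0, 0.0, 0.0]
```

>>> step_arm:
  targets:
    - {"dp":[0.2,-0.02,0],"angular":[0,0,0],"fingers":1}
    - {"dp":[0.45,-0.04,0.05],"angular":[0,0,0],"fingers":1}
    - {"dp":[0.7,-0.065,0.1],"angular":[0,0,0],"fingers":1}
    - {"dp":[0.95,-0.09,0.16],"angular":[0,0,0],"fingers":1}
    - {"dp":[1.0,-0.093,0.2],"angular":[0,0,0],"fingers":1}
    - {"dp":[1.0,-0.093,0.2],"angular":[0,0,0],"fingers":1}
    - {"dp":[1.0,-0.093,0.2],"angular":[0,0,0],"fingers":1}
    - {"dp":[1.0,-0.093,0.2],"angular":[0,0,0],"fingers":1}

```text
time: 6.8
tool_pos: [507.3, 88.6, 52.9]
tcp_rot: [179.9, 0.0, 84.6]
ft_force: [0.5, 0.2, 0.0]
finger_gap: 9.8
grip_force: 31.4
```

```bash
python3 plan.py 506.3,155.3,40,84.7 506.3,155.3,16,84.7
```

```text
t 6.8 [507.3  88.6  52.9] [179.95   0.    84.57] gap 9.8
506.3,155.3,40,84.7 dp [0.3315, -0.0367, 0.0642] ang [0.0003, 0.0, -0.0007]
506.3,155.3,16,84.7 dp [0.0, -0.0, 0.12] ang [0.0, 0.0, 0.0]
```

>>> step_arm:
  targets:
    - {"dp":[0.15,-0.017,0.03],"angular":[0,0,0],"fingers":1}
    - {"dp":[0.3,-0.034,0.06],"angular":[0,0,0],"fingers":1}
    - {"dp":[0.332,-0.037,0.09],"angular":[0,0,0],"fingers":1}
    - {"dp":[0.332,-0.037,0.14],"angular":[0,0,0],"fingers":1}
    - {"dp":[0.332,-0.037,0.175],"angular":[0,0,0],"fingers":1}
    - {"dp":[0.332,-0.037,0.185],"angular":[0,0,0],"fingers":1}
    - {"dp":[0.332,-0.037,0.185],"angular":[0,0,0],"fingers":1}
    - {"dp":[0.332,-0.037,0.185],"angular":[0,0,0],"fingers":1}

```text
time: 7.8
tool_pos: [505.7, 156.3, 15.3]
tcp_rot: [180.0, -0.0, 84.6]
ft_force: [-0.4, -0.6, -0.2]
finger_gap: 10.5
grip_force: 31.4
```

>>> step_arm:
  targets:
    - {"dp":[0,0,0.003],"angular":[0,0,0],"fingers":0.8}
    - {"dp":[0,0,0.003],"angular":[0,0,0],"fingers":0.6}
    - {"dp":[0,0,0.003],"angular":[0,0,0],"fingers":0.3}
    - {"dp":[0,0,0.003],"angular":[0,0,0],"fingers":0}
    - {"dp":[0,0,-0.1],"angular":[0,0,0],"fingers":0}
    - {"dp":[0,0,-0.3],"angular":[0,0,0],"fingers":0}
    - {"dp":[0,0,-0.5],"angular":[0,0,0],"fingers":0}
    - {"dp":[0,0,-0.5],"angular":[0,0,0],"fingers":0}

```text
time: 8.8
tool_pos: [508.4, 157.4, 119.6]
tcp_rot: [179.6, -0.1, 84.7]
ft_force: [-0.7, -0.6, 0.1]
finger_gap: 85.5
grip_force: 0.0
```

```bash
python3 plan.py 418.4,347.2,110,84.7
python3 - <<'E'
from h import *
P=camera_params("wrist"); im=snapshot("wrist"); cv2.imwrite("pics/w2.png",im)
for l,z,p in (("pen",12,[506,155,-.09]),("notepad",0,[506,155,-.09])):
  for d in masks_of("wrist",l):
    m=d["pixels"].astype(np.float32); print(l,d["conf"],d["at"],m.sum(),fit(l,[(P,m)],p,z))
E
```

```text
t 8.8 [508.4 157.4 119.6] [ 1.7958e+02 -1.3000e-01  8.4680e+01] gap 85.5
418.4,347.2,110,84.7 dp [0.9031, -0.5366, 0.0462] ang [0.0023, -0.0007, -0.0001]
pen 0.65 [251.2, 189.3] 1634.0 (array([ 5.06511001e+02,  1.56387873e+02, -9.42890364e-02]), np.float64(0.8702856302261353))
notepad 0.61 [244.7, 180.7] 12770.0 (array([ 5.06167885e+02,  1.54692270e+02, -9.36740597e-02]), np.float64(0.8637498021125793))
```

View pics/w2.png

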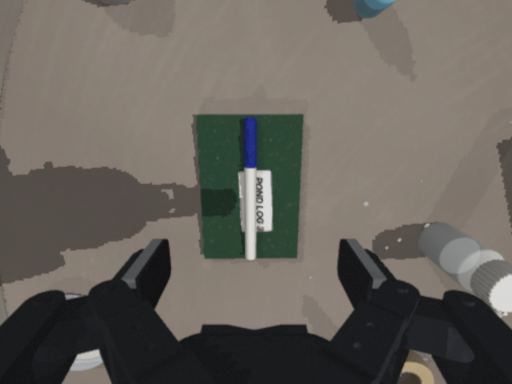

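The pen lies centred on the notebook at (250,190), parallel to its long side. Next is the timer.

>>> step_arm:
  targets:
    - {"dp":[0.15,-0.09,0],"angular":[0,0,0],"fingers":0}
    - {"dp":[0.35,-0.21,0.02],"angular":[0,0,0],"fingers":0}
    - {"dp":[0.55,-0.33,0.03],"angular":[0,0,0],"fingers":0}
    - {"dp":[0.75,-0.45,0.046],"angular":[0,0,0],"fingers":0}
    - {"dp":[0.87,-0.52,0.046],"angular":[0,0,0],"fingers":0}
    - {"dp":[0.9,-0.537,0.046],"angular":[0,0,0],"fingers":0}
    - {"dp":[0.9,-0.537,0.046],"angular":[0,0,0],"fingers":0}
    - {"dp":[0.9,-0.537,0.046],"angular":[0,0,0],"fingers":0}

```text
time: 9.95
tool_pos: [415.6, 344.9, 105.6]
tcp_rot: [-180.0, 0.0, 84.6]
ft_force: [0.5, 0.4, -0.1]
finger_gap: 85.4
grip_force: 0.0
```

```bash
cat > wf.py <<'E'
import sys
from h import *
l,x,y=sys.argv[1],float(sys.argv[2]),float(sys.argv[3]); z=float(sys.argv[4]) if len(sys.argv)>4 else 0
P=camera_params("wrist"); snapshot("wrist")
for d in masks_of("wrist",l):
    m=d["pixels"].astype(np.float32); r=fit(l,[(P,m)],[x,y,0],z); print(l,round(d["conf"],2),d["at"],m.sum(),r[0][:2].round(1),round(r[1],2))
E
python3 wf.py timer 418.4 347.2;python3 plan.py 418.4,347.2,-2,84.7
```

```text
timer 0.88 [253.2, 191.2] 4017.0 [418.2 350.2] 0.92
t 10.05 [415.7 345.  105.9] [-1.7999e+02  2.0000e-02  8.4590e+01] gap 85.6
418.4,347.2,-2,84.7 dp [0.0124, 0.0123, 0.5397] ang [-0.0, 0.0001, -0.0006]
```

>>> step_arm:
  targets:
    - {"dp":[0.02,0.012,0.1],"angular":[0,0,0],"fingers":0}
    - {"dp":[0.022,0.012,0.25],"angular":[0,0,0],"fingers":0}
    - {"dp":[0.022,0.012,0.4],"angular":[0,0,0],"fingers":0}
    - {"dp":[0.022,0.012,0.5],"angular":[0,0,0],"fingers":0}
    - {"dp":[0.022,0.012,0.534],"angular":[0,0,0],"fingers":0}
    - {"dp":[0.022,0.012,0.534],"angular":[0,0,0],"fingers":0.2}
    - {"dp":[0.022,0.012,0.534],"angular":[0,0,0],"fingers":0.4}
    - {"dp":[0.022,0.012,0.534],"angular":[0,0,0],"fingers":0.6}

```text
time: 11.05
tool_pos: [418.8, 350.6, 0.3]
tcp_rot: [179.9, -0.1, 84.7]
ft_force: [0.2, -0.4, 1.0]
finger_gap: 58.4
grip_force: 32.4
```

```bash
python3 plan.py 430,348,130,84.7 450,160,130,84.7
```

```text
t 11.05 [4.188e+02 3.506e+02 3.000e-01] [ 1.7991e+02 -7.0000e-02  8.4670e+01] gap 58.4
430,348,130,84.7 dp [-0.007, 0.0577, -0.6483] ang [0.0005, -0.0004, -0.0002]
450,160,130,84.7 dp [-0.9267, 0.1864, 0.0] ang [0.0, 0.0, 0.0]
```

>>> step_arm:
  targets:
    - {"dp":[0,0,-0.15],"angular":[0,0,0],"fingers":0.6}
    - {"dp":[-0.05,0.01,-0.35],"angular":[0,0,0],"fingers":0.6}
    - {"dp":[-0.2,0.04,-0.5],"angular":[0,0,0],"fingers":0.6}
    - {"dp":[-0.4,0.085,-0.5],"angular":[0,0,0],"fingers":0.6}
    - {"dp":[-0.62,0.13,-0.5],"angular":[0,0,0],"fingers":0.6}
    - {"dp":[-0.82,0.17,-0.5],"angular":[0,0,0],"fingers":0.6}
    - {"dp":[-1.0,0.21,-0.5],"angular":[0,0,0],"fingers":0.6}
    - {"dp":[-1.0,0.21,-0.5],"angular":[0,0,0],"fingers":0.6}

```text
time: 12.05
tool_pos: [441.9, 145.1, 99.8]
tcp_rot: [179.9, 0.0, 84.5]
ft_force: [0.4, -0.1, -0.0]
finger_gap: 58.0
grip_force: 32.6
```

>>> step_arm:
  targets:
    - {"dp":[-0.15,0.03,0],"angular":[0,0,0],"fingers":0.6}
    - {"dp":[-0.35,0.075,0],"angular":[0,0,0],"fingers":0.6}
    - {"dp":[-0.55,0.12,0],"angular":[0,0,0],"fingers":0.6}
    - {"dp":[-0.75,0.16,0],"angular":[0,0,0],"fingers":0.6}
    - {"dp":[-0.95,0.2,0],"angular":[0,0,0],"fingers":0.6}
    - {"dp":[-1.0,0.21,0],"angular":[0,0,0],"fingers":0.6}
    - {"dp":[-1.0,0.21,0],"angular":[0,0,0],"fingers":0.6}
    - {"dp":[-1.0,0.21,0],"angular":[0,0,0],"fingers":0.6}

```text
time: 13.05
tool_pos: [464.5, -54.8, 99.2]
tcp_rot: [-180.0, -0.0, 84.7]
ft_force: [-0.1, 0.3, -1.6]
finger_gap: 58.4
grip_force: 32.6
```

```bash
python3 plan.py 479,-143,80,84.7
```

```text
t 13.05 [464.5 -54.8  99.2] [-1.7999e+02 -3.0000e-02  8.4720e+01] gap 58.4
479,-143,80,84.7 dp [-0.4327, 0.1128, 0.0959] ang [-0.0001, -0.0002, 0.0001]
```

>>> step_arm:
  targets:
    - {"dp":[-0.15,0.04,0],"angular":[0,0,0],"fingers":0.6}
    - {"dp":[-0.32,0.08,0.05],"angular":[0,0,0],"fingers":0.6}
    - {"dp":[-0.42,0.11,0.1],"angular":[0,0,0],"fingers":0.6}
    - {"dp":[-0.435,0.111,0.15],"angular":[0,0,0],"fingers":0.6}
    - {"dp":[-0.435,0.111,0.2],"angular":[0,0,0],"fingers":0.6}
    - {"dp":[-0.435,0.111,0.23],"angular":[0,0,0],"fingers":0.6}
    - {"dp":[-0.435,0.111,0.23],"angular":[0,0,0],"fingers":0.6}
    - {"dp":[-0.435,0.111,0.23],"angular":[0,0,0],"fingers":0.6}

```text
time: 14.05
tool_pos: [478.8, -144.4, 53.7]
tcp_rot: [180.0, 0.0, 84.7]
ft_force: [-0.1, -0.4, -1.6]
finger_gap: 58.3
grip_force: 32.6
```

```bash
python3 plan.py 478.5,-143.5,33,84.7; python3 wf.py box_slides 478.5 -143.5; python3 plan.py
```

```text
t 14.05 [ 478.8 -144.4   53.7] [1.7997e+02 1.0000e-02 8.4700e+01] gap 58.3
478.5,-143.5,33,84.7 dp [0.0042, -0.0021, 0.1033] ang [0.0002, 0.0, -0.0]
box_slides 0.62 [250.9, 172.6] 7995.0 [ 477.8 -142.8] 0.44
t 14.15 [ 479.  -144.6   53.8] [1.7995e+02 1.0000e-02 8.4680e+01] gap 58.2
```

Descend, and hold before releasing.

>>> step_arm:
  targets:
    - {"dp":[0.004,-0.002,0.04],"angular":[0,0,0],"fingers":0.6}
    - {"dp":[0.005,-0.002,0.075],"angular":[0,0,0],"fingers":0.6}
    - {"dp":[0.005,-0.002,0.095],"angular":[0,0,0],"fingers":0.6}
    - {"dp":[0.005,-0.002,0.103],"angular":[0,0,0],"fingers":0.6}
    - {"dp":[0.005,-0.002,0.105],"angular":[0,0,0],"fingers":0.6}
    - {"dp":[0.005,-0.002,0.105],"angular":[0,0,0],"fingers":0.6}
    - {"dp":[0.005,-0.002,0.105],"angular":[0,0,0],"fingers":0.6}
    - {"dp":[0.005,-0.002,0.105],"angular":[0,0,0],"fingers":0.6}

```text
time: 15.15
tool_pos: [477.8, -143.4, 32.7]
tcp_rot: [-179.9, -0.0, 84.7]
ft_force: [-5.3, 2.4, 7.6]
finger_gap: 58.3
grip_force: 33.7
```

>>> step_arm:
  targets:
    - {"dp":[0,0,0],"angular":[0,0,0],"fingers":0.25}
    - {"dp":[0,0,0],"angular":[0,0,0],"fingers":0.15}
    - {"dp":[0,0,0],"angular":[0,0,0],"fingers":0}
    - {"dp":[0,0,0],"angular":[0,0,0],"fingers":0}
    - {"dp":[0,0,-0.1],"angular":[0,0,0],"fingers":0}
    - {"dp":[0,0,-0.3],"angular":[0,0,0],"fingers":0}
    - {"dp":[0,0,-0.55],"angular":[0,0,0],"fingers":0}
    - {"dp":[0,0,-0.55],"angular":[0,0,0],"fingers":0}

```text
time: 16.15
tool_pos: [481.4, -144.9, 147.4]
tcp_rot: [179.5, 0.2, 84.7]
ft_force: [-0.1, -0.8, -0.4]
finger_gap: 85.0
grip_force: 0.0
```

```bash
python3 wf.py timer 478.5 -143.5 32;python3 wf.py box_slides 478.5 -143.5; python3 plan.py 616.7,303.6,110,-5.3; python3 -c "
import cv2;from bench import *
cv2.imwrite('pics/w3.png',snapshot('wrist'))"
```

```text
timer 0.73 [249.2, 193.4] 3591.0 [ 478.7 -143.7] 0.89
box_slides 0.58 [252.4, 156.5] 4191.0 [ 478.3 -143.6] 0.5
t 16.35 [ 477.4 -143.3  140.9] [-1.7988e+02 -4.0000e-02  8.4670e+01] gap 85.6
616.7,303.6,110,-5.3 dp [2.2893, 0.4862, 0.1552] ang [-0.0007, 0.0003, 0.4998]
```

View pics/w3.png

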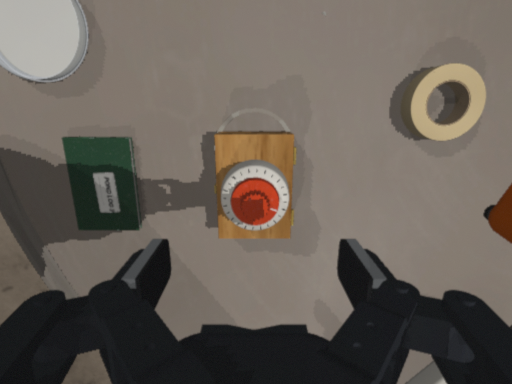

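Run:
```python
from h import *
P=camera_params("wrist"); im=cv2.imread("pics/w3.png")
print((P["R"]).round(2).tolist())
hsv=cv2.cvtColor(im,cv2.COLOR_BGR2HSV)
w=((hsv[...,0]>8)&(hsv[...,0]<25)&(hsv[...,1]>95)).astype(np.uint8); w[:, :200]=0; w[:,310:]=0; w[:110]=0; w[260:]=0
w=cv2.morphologyEx(w,cv2.MORPH_OPEN,np.ones((3,3)))
c=np.argwhere(w)[:,::-1].astype(np.float32); r=cv2.minAreaRect(c); print(r)
for z in (32,20):print([back(P,q,z).round(1).tolist() for q in cv2.boxPoints(r)], back(P,r[0],z))
g=((hsv[...,0]<8)|(hsv[...,0]>172))&(hsv[...,1]>150)
g=g.astype(np.uint8); g[:150]=0; g[240:]=0; g[:,:200]=0; g[:,310:]=0
(x,y),rr=cv2.minEnclosingCircle(np.argwhere(g)[:,::-1].astype(np.float32)); print(x,y,rr,back(P,(x,y),68))
S=camera_params("scene"); snapshot("scene"); T=camera_params("top"); snapshot("top")
for n,Q in(("scene",S),("top",T)):
    mt=mask_near(n,"timer",Q,(478,-143),z=55); mb=mask_near(n,"box_slides",Q,(478,-143),z=16)
    if mt is None or mb is None: print(n,"none"); continue
    print(n,fit("timer",[(Q,mt)],[478,-143,0],32))
    M["bt"]=M["box_slides"]
```

```text
[[1.0, -0.09, -0.0], [-0.09, -0.96, 0.28], [-0.03, -0.28, -0.96]]
((254.5, 185.0), (106.0, 81.0), 90.0)
[[448.3, -88.7, 32.0], [518.1, -95.3, 32.0], [512.8, -195.6, 32.0], [435.0, -188.4, 32.0]] [ 478.82990277 -139.26698724   32.        ]
[[446.6, -89.5, 20.0], [519.7, -96.4, 20.0], [514.1, -201.5, 20.0], [432.6, -194.0, 20.0]] [ 478.52020691 -142.50604455   20.        ]
254.61221313476562 200.6370391845703 23.668994903564453 [ 478.65600138 -142.35470152   68.        ]
scene (array([ 4.78885850e+02, -1.43699635e+02,  7.96138735e-02]), np.float64(0.8369230628013611))
top (array([492.78833151, -93.53104307,  -0.53821271]), np.float64(0.19558870792388916))
```

Correcting for the camera's 16° tilt, the lid centre is near (478.5,-142.5) and the timer near (478.7,-143): it is centred. In the picture the timer is at (255,197) and the lid at (254,185); the difference is parallax. Next is the dropper.

>>> step_arm:
  targets:
    - {"dp":[0.15,0.03,0],"angular":[0,0,0],"fingers":0}
    - {"dp":[0.35,0.075,0],"angular":[0,0,0],"fingers":0}
    - {"dp":[0.6,0.13,0],"angular":[0,0,0],"fingers":0}
    - {"dp":[0.85,0.18,0],"angular":[0,0,0],"fingers":0}
    - {"dp":[1.0,0.21,0],"angular":[0,0,0],"fingers":0}
    - {"dp":[1.0,0.21,0],"angular":[0,0,0],"fingers":0}
    - {"dp":[1.0,0.21,0],"angular":[0,0,0],"fingers":0}
    - {"dp":[1.0,0.21,0],"angular":[0,0,0],"fingers":0}

```text
time: 17.7
tool_pos: [538.4, 50.5, 142.2]
tcp_rot: [-180.0, 0.0, 84.6]
ft_force: [0.3, -0.5, -0.3]
finger_gap: 85.5
grip_force: 0.0
```

>>> step_arm:
  targets:
    - {"dp":[0.15,0.03,0],"angular":[0,0,0],"fingers":0}
    - {"dp":[0.35,0.075,0],"angular":[0,0,0],"fingers":0}
    - {"dp":[0.6,0.13,0],"angular":[0,0,0],"fingers":0}
    - {"dp":[0.85,0.18,0],"angular":[0,0,0],"fingers":0}
    - {"dp":[1.0,0.21,0],"angular":[0,0,0],"fingers":0}
    - {"dp":[1.0,0.21,0],"angular":[0,0,0],"fingers":0}
    - {"dp":[1.0,0.21,0],"angular":[0,0,0],"fingers":0}
    - {"dp":[1.0,0.21,0],"angular":[0,0,0],"fingers":0}

```text
time: 18.7
tool_pos: [599.1, 245.3, 142.3]
tcp_rot: [-180.0, 0.0, 84.6]
ft_force: [-0.6, -0.3, -0.2]
finger_gap: 85.7
grip_force: 0.0
```

```bash
python3 wf.py dropper 616.7 303.6; python3 plan.py 616.7,303.6,100,84.7
```

```text
dropper 0.83 [265.0, 125.5] 805.0 [615.6 303.3] 0.92
t 18.8 [599.1 245.6 142.4] [180.     0.    84.58] gap 85.1
616.7,303.6,100,84.7 dp [0.2969, 0.0601, 0.2122] ang [0.0, 0.0, -0.0006]
```

>>> step_arm:
  targets:
    - {"dp":[0.15,0.03,0.05],"angular":[0,0,0],"fingers":0}
    - {"dp":[0.28,0.055,0.12],"angular":[0,0,0],"fingers":0}
    - {"dp":[0.295,0.057,0.2],"angular":[0,0,0],"fingers":0}
    - {"dp":[0.295,0.057,0.33],"angular":[0,0,0],"fingers":0}
    - {"dp":[0.295,0.057,0.46],"angular":[0,0,0],"fingers":0}
    - {"dp":[0.295,0.057,0.58],"angular":[0,0,0],"fingers":0}
    - {"dp":[0.295,0.057,0.66],"angular":[0,0,0],"fingers":0}
    - {"dp":[0.295,0.057,0.682],"angular":[0,0,0],"fingers":0}

```text
time: 19.8
tool_pos: [615.0, 303.5, 4.4]
tcp_rot: [-179.9, 0.1, 84.6]
ft_force: [-1.0, 1.0, 0.4]
finger_gap: 85.6
grip_force: 0.0
```

>>> step_arm:
  targets:
    - {"dp":[0,0,0],"angular":[0,0,0],"fingers":0.2}
    - {"dp":[0,0,0],"angular":[0,0,0],"fingers":0.4}
    - {"dp":[0,0,0],"angular":[0,0,0],"fingers":0.6}
    - {"dp":[0,0,0],"angular":[0,0,0],"fingers":0.8}
    - {"dp":[0,0,0],"angular":[0,0,0],"fingers":0.9}
    - {"dp":[0,0,-0.1],"angular":[0,0,0],"fingers":0.9}
    - {"dp":[0,0,-0.3],"angular":[0,0,0],"fingers":0.9}
    - {"dp":[0,0,-0.4],"angular":[0,0,0],"fingers":0.9}

```text
time: 20.8
tool_pos: [617.4, 305.1, 89.8]
tcp_rot: [179.8, -0.1, 84.7]
ft_force: [0.5, 0.0, -0.8]
finger_gap: 26.3
grip_force: 29.5
```

```bash
python3 plan.py 590,140,80,84.7 565,-0.8,40,84.7
```

```text
t 20.8 [617.4 305.1  89.8] [ 1.7978e+02 -1.2000e-01  8.4670e+01] gap 26.3
590,140,80,84.7 dp [-0.835, -0.0601, 0.0471] ang [0.0012, -0.0006, -0.0002]
565,-0.8,40,84.7 dp [-0.7125, -0.0594, 0.2] ang [0.0, 0.0, 0.0]
```

>>> step_arm:
  targets:
    - {"dp":[-0.15,-0.01,-0.02],"angular":[0,0,0],"fingers":0.9}
    - {"dp":[-0.35,-0.025,0],"angular":[0,0,0],"fingers":0.9}
    - {"dp":[-0.55,-0.04,0],"angular":[0,0,0],"fingers":0.9}
    - {"dp":[-0.75,-0.06,0],"angular":[0,0,0],"fingers":0.9}
    - {"dp":[-0.92,-0.07,0],"angular":[0,0,0],"fingers":0.9}
    - {"dp":[-1.0,-0.08,0],"angular":[0,0,0],"fingers":0.9}
    - {"dp":[-1.0,-0.08,0],"angular":[0,0,0],"fingers":0.9}
    - {"dp":[-1.0,-0.08,0],"angular":[0,0,0],"fingers":0.9}

```text
time: 21.8
tool_pos: [581.6, 107.9, 86.1]
tcp_rot: [180.0, -0.0, 84.7]
ft_force: [-0.4, 0.7, -0.2]
finger_gap: 26.5
grip_force: 29.6
```

```bash
python3 plan.py 565.2,-0.8,6,84.7
```

```text
t 21.8 [581.6 107.9  86.1] [ 1.7998e+02 -3.0000e-02  8.4700e+01] gap 26.5
565.2,-0.8,6,84.7 dp [-0.5492, -0.0317, 0.4001] ang [0.0001, -0.0002, -0.0]
```

>>> step_arm:
  targets:
    - {"dp":[-0.15,-0.01,0],"angular":[0,0,0],"fingers":0.9}
    - {"dp":[-0.35,-0.02,0.02],"angular":[0,0,0],"fingers":0.9}
    - {"dp":[-0.5,-0.03,0.1],"angular":[0,0,0],"fingers":0.9}
    - {"dp":[-0.549,-0.032,0.2],"angular":[0,0,0],"fingers":0.9}
    - {"dp":[-0.549,-0.032,0.29],"angular":[0,0,0],"fingers":0.9}
    - {"dp":[-0.549,-0.032,0.36],"angular":[0,0,0],"fingers":0.9}
    - {"dp":[-0.549,-0.032,0.39],"angular":[0,0,0],"fingers":0.9}
    - {"dp":[-0.549,-0.032,0.398],"angular":[0,0,0],"fingers":0.9}

```text
time: 22.8
tool_pos: [564.5, -0.8, 6.7]
tcp_rot: [-179.9, -0.0, 84.7]
ft_force: [-10.4, 1.8, 18.6]
finger_gap: 26.0
grip_force: 31.1
```

>>> step_arm:
  targets:
    - {"dp":[0,0,0.003],"angular":[0,0,0],"fingers":0.9}
    - {"dp":[0,0,0.003],"angular":[0,0,0],"fingers":0.9}
    - {"dp":[0,0,0.003],"angular":[0,0,0],"fingers":0.6}
    - {"dp":[0,0,0.003],"angular":[0,0,0],"fingers":0.4}
    - {"dp":[0,0,0.003],"angular":[0,0,0],"fingers":0.1}
    - {"dp":[0,0,0.003],"angular":[0,0,0],"fingers":0}
    - {"dp":[0,0,-0.2],"angular":[0,0,0],"fingers":0}
    - {"dp":[0,0,-0.45],"angular":[0,0,0],"fingers":0}

```text
time: 23.8
tool_pos: [563.4, -1.8, 95.7]
tcp_rot: [-179.8, -0.0, 84.7]
ft_force: [1.1, 1.2, -0.4]
finger_gap: 85.2
grip_force: 0.0
```

```bash
python3 wf.py dropper 565 -1; python3 plan.py 565,0,150,40 687,84,150,-5.3
```

```text
t 23.9 [569.3  -2.3 103.1] [179.39  -0.    84.66] gap 85.7
565,0,150,40 dp [0.0095, -0.0199, -0.2345] ang [0.0032, -0.0013, 0.2481]
687,84,150,-5.3 dp [0.7373, 0.0704, 0.0] ang [-0.0, -0.0, 0.2517]
```

```bash
python3 wf.py dropper 565 -1; python3 -c "
import cv2;from bench import *
cv2.imwrite('pics/w4.png',snapshot('wrist'))"
```

```text
dropper 0.7 [249.6, 204.5] 1118.0 [5.656e+02 2.000e-01] 0.82
```

View pics/w4.png

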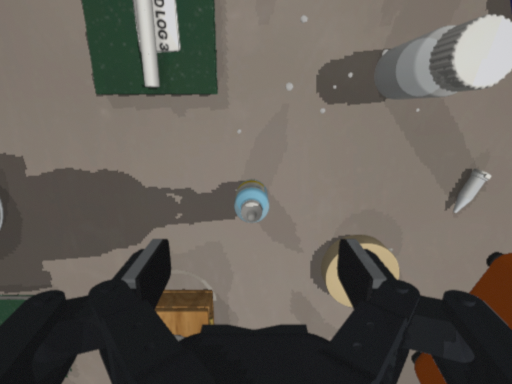

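The dropper stands upright at (252,203), measured at (565.6, 0.2), 4-5 mm from the line at most. Next is the bottle, turning the gripper by 90°.

>>> step_arm:
  targets:
    - {"dp":[0,0,-0.12],"angular":[0,0,0.05],"fingers":0}
    - {"dp":[0.05,0.05,-0.235],"angular":[0,0,0.11],"fingers":0}
    - {"dp":[0.15,0.17,-0.235],"angular":[0,0,0.17],"fingers":0}
    - {"dp":[0.25,0.28,-0.235],"angular":[0,0,0.22],"fingers":0}
    - {"dp":[0.35,0.4,-0.235],"angular":[0,0,0.28],"fingers":0}
    - {"dp":[0.42,0.48,-0.235],"angular":[0,0,0.34],"fingers":0}
    - {"dp":[0.46,0.52,-0.235],"angular":[0,0,0.39],"fingers":0}
    - {"dp":[0.483,0.54,-0.235],"angular":[0,0,0.45],"fingers":0}

```text
time: 25.05
tool_pos: [680.4, 84.7, 140.3]
tcp_rot: [-180.0, 0.2, 3.4]
ft_force: [0.1, -0.3, -0.9]
finger_gap: 85.4
grip_force: 0.0
```

```bash
python3 wf.py bottle 688 84.5; python3 plan.py 688.5,84.5,150,-5.3
```

```text
bottle 0.75 [255.2, 188.7] 2560.0 [689.9  85. ] 0.93
t 25.15 [680.4  84.7 140.6] [-179.99    0.21    3.6 ] gap 85.6
688.5,84.5,150,-5.3 dp [0.0403, 0.0034, -0.0471] ang [0.0, 0.0012, 0.0495]
```

>>> step_arm:
  targets:
    - {"dp":[0.03,0.001,0],"angular":[0,0,0.03],"fingers":0}
    - {"dp":[0.043,0.001,0.04],"angular":[0,0,0.0495],"fingers":0}
    - {"dp":[0.043,0.001,0.12],"angular":[0,0,0.0495],"fingers":0}
    - {"dp":[0.043,0.001,0.24],"angular":[0,0,0.0495],"fingers":0}
    - {"dp":[0.043,0.001,0.36],"angular":[0,0,0.0495],"fingers":0}
    - {"dp":[0.043,0.001,0.47],"angular":[0,0,0.0495],"fingers":0}
    - {"dp":[0.043,0.001,0.54],"angular":[0,0,0.0495],"fingers":0}
    - {"dp":[0.043,0.001,0.553],"angular":[0,0,0.0495],"fingers":0}

```text
time: 26.15
tool_pos: [688.9, 84.5, 31.0]
tcp_rot: [180.0, 0.1, -5.1]
ft_force: [0.3, 0.4, 0.1]
finger_gap: 85.4
grip_force: 0.0
```

>>> step_arm:
  targets:
    - {"dp":[0,0,0],"angular":[0,0,0],"fingers":0.2}
    - {"dp":[0,0,0],"angular":[0,0,0],"fingers":0.4}
    - {"dp":[0,0,0],"angular":[0,0,0],"fingers":0.6}
    - {"dp":[0,0,0],"angular":[0,0,0],"fingers":0.75}
    - {"dp":[0,0,0],"angular":[0,0,0],"fingers":0.75}
    - {"dp":[0,0,0],"angular":[0,0,0],"fingers":0.75}
    - {"dp":[0,0,0],"angular":[0,0,0],"fingers":0.75}
    - {"dp":[0,0,0],"angular":[0,0,0],"fingers":0.75}

```text
time: 27.15
tool_pos: [690.8, 84.7, 34.0]
tcp_rot: [-180.0, -0.1, -5.2]
ft_force: [-1.8, -0.9, 5.6]
finger_gap: 38.2
grip_force: 30.4
```

```bash
python3 plan.py 670,85,130,-5.3 495,85,130,-5.3 492.3,5.5,100,-5.3 492.3,5.5,31,-5.3
```

```text
t 27.15 [690.8  84.7  34. ] [-1.7999e+02 -1.1000e-01 -5.1800e+00] gap 38.2
670,85,130,-5.3 dp [-0.1028, 0.0076, -0.4802] ang [-0.0001, -0.0006, 0.0006]
495,85,130,-5.3 dp [-0.8713, 0.0808, 0.0] ang [0.0, 0.0, 0.0]
492.3,5.5,100,-5.3 dp [0.0233, 0.397, 0.15] ang [0.0, 0.0, 0.0]
492.3,5.5,31,-5.3 dp [-0.0, -0.0, 0.345] ang [0.0, 0.0, 0.0]
```

>>> step_arm:
  targets:
    - {"dp":[0,0,-0.12],"angular":[0,0,0],"fingers":0.75}
    - {"dp":[0,0,-0.3],"angular":[0,0,0],"fingers":0.75}
    - {"dp":[-0.1,0.01,-0.45],"angular":[0,0,0],"fingers":0.75}
    - {"dp":[-0.3,0.03,-0.48],"angular":[0,0,0],"fingers":0.75}
    - {"dp":[-0.5,0.05,-0.48],"angular":[0,0,0],"fingers":0.75}
    - {"dp":[-0.7,0.07,-0.48],"angular":[0,0,0],"fingers":0.75}
    - {"dp":[-0.9,0.085,-0.48],"angular":[0,0,0],"fingers":0.75}
    - {"dp":[-0.974,0.088,-0.48],"angular":[0,0,0],"fingers":0.75}

```text
time: 28.15
tool_pos: [492.5, 84.9, 129.7]
tcp_rot: [-180.0, -0.0, -5.2]
ft_force: [-0.5, 0.9, 0.2]
finger_gap: 38.5
grip_force: 30.3
```

```bash
python3 plan.py 492.3,5.8,80,-5.3
```

```text
t 28.15 [492.5  84.9 129.7] [-1.7999e+02 -2.0000e-02 -5.1700e+00] gap 38.5
492.3,5.8,80,-5.3 dp [0.0344, 0.3938, 0.2486] ang [-0.0, -0.0001, 0.0007]
```

>>> step_arm:
  targets:
    - {"dp":[0.01,0.1,0],"angular":[0,0,0],"fingers":0.75}
    - {"dp":[0.02,0.22,0],"angular":[0,0,0],"fingers":0.75}
    - {"dp":[0.03,0.33,0.05],"angular":[0,0,0],"fingers":0.75}
    - {"dp":[0.034,0.394,0.1],"angular":[0,0,0],"fingers":0.75}
    - {"dp":[0.034,0.394,0.2],"angular":[0,0,0],"fingers":0.75}
    - {"dp":[0.034,0.394,0.3],"angular":[0,0,0],"fingers":0.75}
    - {"dp":[0.034,0.394,0.38],"angular":[0,0,0],"fingers":0.75}
    - {"dp":[0.034,0.394,0.42],"angular":[0,0,0],"fingers":0.75}

```text
time: 29.15
tool_pos: [493.4, 5.8, 43.8]
tcp_rot: [-180.0, 0.1, -5.2]
ft_force: [-1.0, 0.7, -0.1]
finger_gap: 38.4
grip_force: 30.3
```

```bash
python3 plan.py 492.3,5.8,33,-5.3
```

```text
t 29.15 [493.4   5.8  43.8] [-1.7999e+02  8.0000e-02 -5.1800e+00] gap 38.4
492.3,5.8,33,-5.3 dp [-0.0053, 0.0007, 0.0538] ang [-0.0, 0.0004, 0.0007]
```

>>> step_arm:
  targets:
    - {"dp":[-0.005,0,0.02],"angular":[0,0,0],"fingers":0.75}
    - {"dp":[-0.005,0,0.035],"angular":[0,0,0],"fingers":0.75}
    - {"dp":[-0.005,0,0.045],"angular":[0,0,0],"fingers":0.75}
    - {"dp":[-0.005,0,0.052],"angular":[0,0,0],"fingers":0.75}
    - {"dp":[-0.005,0,0.054],"angular":[0,0,0],"fingers":0.75}
    - {"dp":[-0.005,0,0.054],"angular":[0,0,0],"fingers":0.75}
    - {"dp":[-0.005,0,0.054],"angular":[0,0,0],"fingers":0.75}
    - {"dp":[-0.005,0,0.054],"angular":[0,0,0],"fingers":0.75}

```text
time: 30.15
tool_pos: [493.0, 5.7, 34.0]
tcp_rot: [-180.0, -0.0, -5.2]
ft_force: [-0.1, 0.8, 0.2]
finger_gap: 38.4
grip_force: 30.3
```

>>> step_arm:
  targets:
    - {"dp":[-0.002,0,0.003],"angular":[0,0,0],"fingers":0.75}
    - {"dp":[-0.002,0,0.006],"angular":[0,0,0],"fingers":0.75}
    - {"dp":[-0.002,0,0.009],"angular":[0,0,0],"fingers":0.75}
    - {"dp":[-0.002,0,0.012],"angular":[0,0,0],"fingers":0.75}
    - {"dp":[-0.002,0,0.012],"angular":[0,0,0],"fingers":0.75}
    - {"dp":[-0.002,0,0.012],"angular":[0,0,0],"fingers":0.75}
    - {"dp":[-0.002,0,0.012],"angular":[0,0,0],"fingers":0.75}
    - {"dp":[-0.002,0,0.012],"angular":[0,0,0],"fingers":0.75}

```text
time: 31.15
tool_pos: [493.4, 5.7, 33.9]
tcp_rot: [180.0, -0.1, -5.2]
ft_force: [-9.8, 0.8, 22.7]
finger_gap: 38.5
grip_force: 32.5
```

Contact (22.7 N). Release and rise.

>>> step_arm:
  targets:
    - {"dp":[0,0,-0.005],"angular":[0,0,0],"fingers":0.75}
    - {"dp":[0,0,-0.008],"angular":[0,0,0],"fingers":0.6}
    - {"dp":[0,0,-0.008],"angular":[0,0,0],"fingers":0.3}
    - {"dp":[0,0,-0.008],"angular":[0,0,0],"fingers":0.1}
    - {"dp":[0,0,-0.008],"angular":[0,0,0],"fingers":0}
    - {"dp":[0,0,-0.008],"angular":[0,0,0],"fingers":0}
    - {"dp":[0,0,-0.15],"angular":[0,0,0],"fingers":0}
    - {"dp":[0,0,-0.4],"angular":[0,0,0],"fingers":0}

```text
time: 32.15
tool_pos: [490.4, 5.9, 110.1]
tcp_rot: [-180.0, 0.3, -5.2]
ft_force: [0.4, -0.4, 0.3]
finger_gap: 85.4
grip_force: 0.0
```

>>> step_arm:
  targets:
    - {"dp":[0,0,-0.2],"angular":[0,0,0],"fingers":0}
    - {"dp":[0,0,-0.4],"angular":[0,0,0],"fingers":0}
    - {"dp":[0,0,-0.5],"angular":[0,0,0],"fingers":0}
    - {"dp":[0,0,-0.5],"angular":[0,0,0],"fingers":0}
    - {"dp":[0,0,-0.5],"angular":[0,0,0],"fingers":0}
    - {"dp":[0,0,-0.5],"angular":[0,0,0],"fingers":0}
    - {"dp":[0,0,-0.5],"angular":[0,0,0],"fingers":0}
    - {"dp":[0,0,-0.5],"angular":[0,0,0],"fingers":0}

```text
time: 33.15
tool_pos: [492.3, 5.8, 211.0]
tcp_rot: [-180.0, 0.1, -5.2]
ft_force: [-0.4, -0.8, -0.0]
finger_gap: 85.5
grip_force: 0.0
```

```bash
python3 plan.py; python3 wf.py bottle 492 6; python3 wf.py dropper 565 0; python3 -c "
import cv2;from h import *
S=camera_params('scene');im=snapshot('scene')
for l,x,z in (('bottle',(492,6),0),('dropper',(565,0),0),('timer',(478,-143),32),('tape',(657,-85),0)):
    m=mask_near('scene',l,S,x,z=z+20)
    print(l,None if m is None else fit(l,[(S,m)],[*x,0],z))
cv2.imwrite('pics/s5.png',cv2.resize(im[100:300,130:397],None,fx=3,fy=3))
cv2.imwrite('pics/w5.png',snapshot('wrist'))"
```

```text
t 33.15 [492.3   5.8 211. ] [-1.80e+02  5.00e-02 -5.18e+00] gap 85.5
bottle 0.81 [254.2, 179.8] 1464.0 [491.7   5.7] 0.94
dropper 0.85 [254.4, 108.3] 529.0 [564.8  -2.4] 0.94
bottle (array([4.91581642e+02, 3.63851576e+00, 1.47363001e-01]), np.float64(0.864194393157959))
dropper (array([ 5.65546858e+02, -5.54620373e+00,  2.50653708e-02]), np.float64(0.8124576807022095))
timer (array([ 4.77950553e+02, -1.46998264e+02,  3.89188957e-02]), np.float64(0.8313416838645935))
tape (array([ 6.54742748e+02, -8.36657787e+01, -2.50267662e-03]), np.float64(0.9266088604927063))
```

View pics/s5.png

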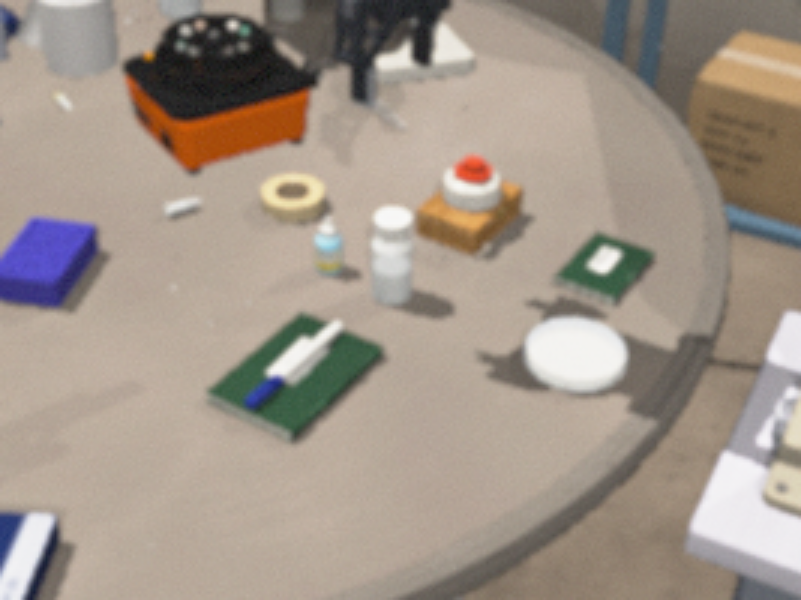

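View pics/w5.png

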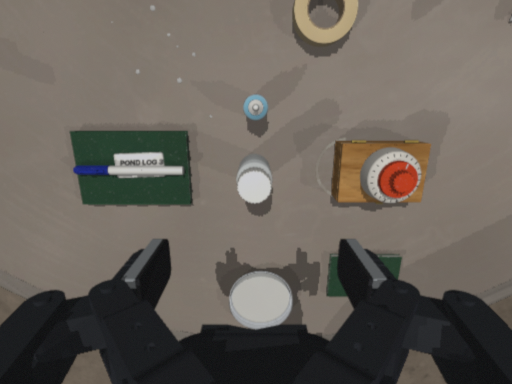

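Both pictures show the job done: timer on the lid (wrist 390,175), pen on the notebook (130,170), bottle (254,182) with the dropper behind it (256,107), all upright. The tape is undisturbed (325,15).

```bash
python3 -c "
from bench import *
print(hand_in())"
```

```text
the job is handed in; nothing more can be done
None
```

The job is handed in at about 33 s of the 109 s allowed; the hand-in call returned no verdict. My last camera checks put the timer, pen, bottle and dropper within tolerance and upright or flat as asked, and the tape within about 3 mm of where it started.

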